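Shift the culture-dish carrier through its L-shaped slot to the viewing position

ROBOT

A 6-joint arm with a two-finger parallel gripper is mounted at the origin on a cart in front of the work surface, level with it; the furniture and walls round the work are solid. World frame = base frame: x ahead of the robot, y to its left, z up, the work surface at z = 0. Lengths are in m, angles in rad, forces in N, time in s.
With the tool pointing down it reaches from about 0.3 to 1 m from the base axis. Payload 5.1 kg.
Tool frame: the origin (TCP) lies midway between the tips of the shut fingers; the grasp point (between the pads) lies 19 mm behind it; z points along the fingers, y is the line along which they close (so a half turn about z gives the same grasp; the last joint's range is limited). The gripper opens to 95 mm and grips with 3 to 60 N. Pads are 20 mm wide; open, the fingers measure 119 mm over their backs; the gripper's body (75 mm by 180 mm) begins 59 mm behind the grasp point.
Start: joints at [1.253, 0.124, 1.65, -0, 1.367, -0.083], TCP at [0.151, 0.632, 0.181] pointing down, gripper open.
Joint ranges: [-2.61, 2.61], [-1.02, 2.33], [0.03, 2.71], [-1.35, 4.49], [0.32, 2.68], [-2.91, 2.91]. Speed limits (rad/s): [2.57, 2.57, 3.14, 3.14, 3.14, 3.14].

INTERFACE

Orientations are given as a rotation vector (axis times angle).
In Python, from station import telemetry, optics, close_job gives the robot as it stands.
- The arm moves only by the shell command python3 -m handwheel 'ROWS'. ROWS is JSON, a list of rows, each a list of 7 numbers: the finger opening in m, from 0 to 0.0951, then the shift along the world's x, y, z in m, then the turn, a rotation vector about the world's x, y, z in rad. In form: [[gripper, x, y, z, ax, ay, az], ...]. A call has 1 to 8 rows; each row shifts and turns the commanded pose from where the row before left it; what a row does not reach is not made up. A row lasts 1/8 s, in which the tool goes at most 62.5 mm and 10.7 degrees, less where a joint would pass 70% of its speed; a pose out of reach is approached as far as the arm can. A call is refused whole if a number of a shift passes 0.0625 or a number of a turn 0.188, either way. A call with a gripper value outside its range is refused whole. The fingers move at their own pace and stop on an object; the grip force is fixed at half the most. Time passes only in rows, so rows that do not move let the fingers close. It gives the time, the measured TCP pose, the force, the opening and the grip force at its end, in the units of the state.
- telemetry.get_obs(): the state, without advancing time (a new reading comes with each control period).
- optics.read_camera(name): name is "side" or "top"; returns the picture (480x640x3 uint8, red, green, blue); there is no depth.
- optics.camera_params(name): a dict with "fovy" (degrees; the focal length in pixels is half the picture's height over the tangent of half this angle, whatever the lens; pixels are square), "cx", "cy" (the principal point, pixels), "k1" (the pictures are not rectified: a ray, as slopes to the right and down, at radius r is drawn at 1 + k1 r^2 times it, then the intrinsics apply), "T" (4x4, takes a point from camera to world coordinates). Camera axes: x right, y down, z forward; pixel columns grow to the right and rows downward; lengths in m; the calibration is good to about 2 mm. A picture is of the moment at which its call begins. camera_params takes no time and is no camera call.
- close_job(): hands the job in; it is judged then, once.
The state is a dict: "time_s": time; "joint_positions": joint angles; "qd": joint speeds; "joint_torque": joint torques, N m; "eef_pos": TCP position; "ee_rot": TCP orientation; "force": force on the tool from outside, world axes, zero at the start; "ft_torque": the same for the moment, N m; "finger_gap": finger opening in m; "grip_force": force on a finger pad.
Only numpy, scipy, OpenCV 4.12 (cv2) and the standard library are available. Lean on these libraries where they do the work, as an engineer would, in place of code of your own. Each camera call takes 0.05 s, during which the arm holds its last target. There are 200 camera calls.

TASK

Push the round blue dish carrier along the L-shaped slot in the white viewing base with your fingertips: first straight along to the corner, then sideways to the far end of the slot beside the light bar, until it is fully home. Do not lift or tip the carrier, do not touch the culture dish that rides in it, and leave the other things on the bench where they stand.

Things in the scene. Friction and masses are not known exactly. Their poses are not given: they have to be found in the camera images.
- viewing_base: Fixed white plate, 200 mm (x) by 204 mm (y), top 26 mm above the bench; origin on the bench under its centre, z up. In its top a dark L-shaped groove, 18 mm wide, 14 mm deep, square ends: first leg along its +x (90 mm of pin travel), second from the corner along its -y (82 mm).
- light_bar (a point): Middle of the top of the dark light bar, 150 mm long, 12 mm thick, 30 mm higher than the plate's top, fixed along the base's -y edge. Its inner face stands 4 mm from the carrier when that is home.
- slot_start (a point): Centre of the pin at the start end of the first leg (pin touching the end wall), at the height of the plate's top. The carrier begins 2 to 25 mm from here along the first leg.
- slot_corner (a point): Where the centre lines of the two legs cross, at the height of the plate's top. The first leg's end wall stops the pin 2 mm beyond this point, and from there it can still enter the second leg; it catches on the inner corner if it is over 2 mm short of this point.
- slot_end (a point): Centre of the pin at the finish end of the second leg (pin touching the end wall), at the height of the plate's top.
- carrier_mid (a point): Loose round blue carrier, a shallow cup 92 mm across, 20 mm high, with a vertical outer wall. This point lies on its axis, half-way up (10 mm above the plate's top, on which it slides).
- carrier: The same carrier; origin on its axis at its underside. Beneath it a round steel pin, 14 mm in diameter, reaches 12 mm down into the groove (2 mm play to each side). Nothing else holds it: it turns freely about the pin. 0.26 to 0.49 kg; it slides against plain friction (about 1 to 4 N) and stays where it is left.
- dish_mid (a point): Centre of the closed culture dish, 62 mm across and 16 mm high, standing loose in the carrier's 67 mm recess, its top flush with the carrier's rim.
- flask: Bystander: small conical glass flask with rose liquid, 60 mm across, 97 mm tall, behind the work. Origin at the centre of its underside.
- timer: Bystander: white bench timer lying on its back, 58 x 72 x 19 mm, left of the work at the back. Origin at the centre of its underside.
- cap: Bystander: blue screw cap lying upside down, 52 mm across, 24 mm high, right of the work. Origin at the centre of its underside.
- slips: Bystander: small white and blue carton, 40 x 64 x 28 mm, left of the work. Origin at the centre of its underside.
- tape: Bystander: roll of green tape, 42 mm across, 19 mm high, right of the work at the back. Origin at the centre of its underside.
Not all that is in view belongs to the job. What is shaped like the part that bears dish_mid but turquoise is not meant.

How it is judged:
By the outcome, as a careful person would: the job done as asked, in the order asked, and still so for the second after the job is handed in, with the robot touching nothing.
It also fails if it takes over 42 s, if anything falls off the work surface, if the arm or the gripper's body presses on something with over 40 N, if the wrist force passes 120 N, or if a joint passes its speed limit or range.

## Working session

There is one attempt and no reset: what is moved stays moved. The work goes in short steps, Python scripts to look and compute and a shell command to move; the robot and the scene stay as the last step left them, time stands still between calls to the robot, and variables do not carry over. Pictures are saved under pics/ and viewed, at most 10 in all, crops included, and the job is handed in when it is done.

```bash
mkdir -p pics
cat > h.py <<'E'
import numpy as np,cv2
from station import telemetry,optics
def K(n):
    p=optics.camera_params(n);f=240/np.tan(np.radians(p['fovy'])/2);return p,f
def ray(n,uv):
    p,f=K(n);uv=np.atleast_2d(np.array(uv,float))
    d=(uv-[p['cx'],p['cy']])/f
    u=d.copy()
    for _ in range(30): u=d/(1+p['k1']*(u**2).sum(1,keepdims=True))
    T=np.array(p['T']);return T[:3,3],np.c_[u,np.ones(len(u))]@T[:3,:3].T
def plane(n,uv,z):
    o,d=ray(n,uv);return o+d*((z-o[2])/d[:,2])[:,None]
def proj(n,X):
    p,f=K(n);T=np.array(p['T']);c=(np.atleast_2d(X)-T[:3,3])@T[:3,:3]
    s=c[:,:2]/c[:,2:];s=s*(1+p['k1']*(s**2).sum(1,keepdims=True));return s*f+[p['cx'],p['cy']]
def shot(n,name):
    im=optics.read_camera(n);cv2.imwrite(f'pics/{name}.png',im[:,:,::-1]);return im
E
python3 - <<'E'
from h import *
for n in('top','side'):
    shot(n,n+'0');p=optics.camera_params(n);print(p)
o=telemetry.get_obs();print(o['time_s'],o['eef_pos'],o['ee_rot'],o['finger_gap'])
E
```

```text
{'fovy': 53.21676278150437, 'cx': 314.8652903602242, 'cy': 247.32794058495202, 'k1': -0.04117707581981798, 'T': array([[ 0.00253358, -0.98185455,  0.18961865,  0.40770117],
       [-0.99926684,  0.00475797,  0.03798867, -0.04531451],
       [-0.03820154, -0.18957587, -0.98112264,  1.08211214],
       [ 0.        ,  0.        ,  0.        ,  1.        ]])}
{'fovy': 52.4608648785475, 'cx': 325.4157351917189, 'cy': 255.1623564325946, 'k1': 0.008682646644002368, 'T': array([[ 0.95227154, -0.12251587,  0.27958678,  0.24752948],
       [-0.304726  , -0.43530131,  0.84714511, -1.04975951],
       [ 0.01791577, -0.89190954, -0.45185882,  0.59017401],
       [ 0.        ,  0.        ,  0.        ,  1.        ]])}
0.1 [0.1510603  0.63153594 0.18013315] [-3.67895854e-01 -3.11962950e+00  2.87619289e-03] 0.09505268866501976
```

View pics/top0.png

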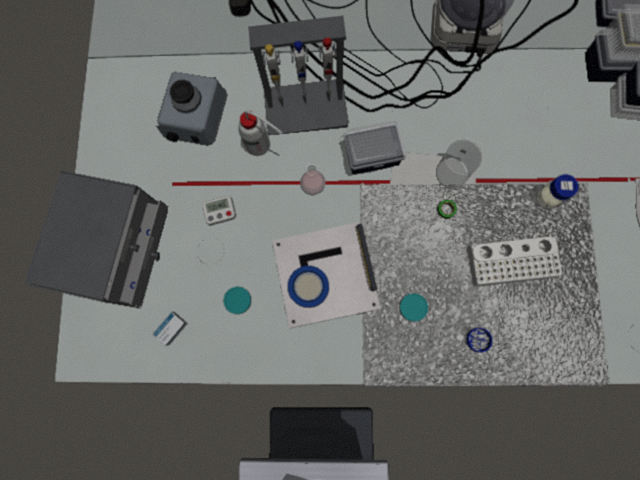

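View pics/side0.png

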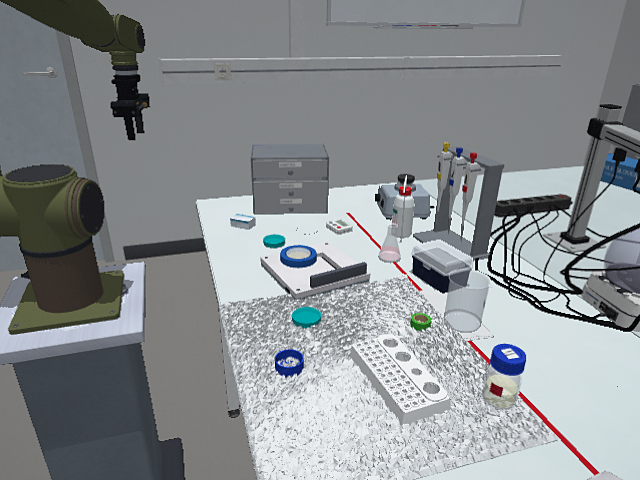

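Candidates: the blue ring with a dish at top (308,286), and turquoise discs at (237,300) and (414,307), plus a blue cap at (479,340). The blue one on the white plate with the slot fits the description. The groove runs up from under it to about (302,262), then right to about (342,250). The light bar is at (366,257).

```bash
cat > meas.py <<'E'
from h import *
def carrier(im,n='top',roi=(270,215,390,335)):
    hsv=cv2.cvtColor(im,cv2.COLOR_RGB2HSV);m=cv2.inRange(hsv,(100,120,40),(125,255,255))
    x0,y0,x1,y1=roi;k=np.zeros_like(m);k[y0:y1,x0:x1]=m[y0:y1,x0:x1]
    c=max(cv2.findContours(k,cv2.RETR_EXTERNAL,cv2.CHAIN_APPROX_NONE)[0],key=cv2.contourArea)
    return cv2.convexHull(c)[:,0]
E
python3 - <<'E'
from meas import *
im=optics.read_camera('top')
c=carrier(im)
P=plane('top',c,.046)[:,:2].astype(np.float32);print('carrier rim',cv2.minEnclosingCircle(P), cv2.fitEllipse(P))
hsv=cv2.cvtColor(im,cv2.COLOR_RGB2HSV)
roi=np.zeros((480,640),np.uint8);roi[215:335,265:385]=255
w=cv2.inRange(hsv,(0,0,165),(180,25,255))&roi
# plate: bright; 
g=cv2.cvtColor(im,cv2.COLOR_RGB2GRAY);print('gray bg',im[300,262],'plate',im[310,350],'groove',im[252,325],'bar',im[255,366])
d=(g<60).astype(np.uint8)*255&roi
for q in cv2.findContours(d,cv2.RETR_EXTERNAL,cv2.CHAIN_APPROX_NONE)[0]:
    if cv2.contourArea(q)>60:
        a=cv2.approxPolyDP(q,2.5,True)[:,0];print(a.tolist());
        for z in(.026,.056): print(z,plane('top',a,z)[:,:2].round(4).tolist())
cv2.imwrite('pics/crop1.png',cv2.resize(im[210:340,260:400,::-1],None,fx=4,fy=4,interpolation=cv2.INTER_CUBIC))
E
```

```text
carrier rim ((0.5239133238792419, 0.009590323083102703), 0.04570223391056061) ((0.523011326789856, 0.009814769960939884), (0.08702373504638672, 0.08966360241174698), 103.69867706298828)
gray bg [151 154 151] plate [171 168 167] groove [11 13 15] bar [48 51 54]
[[340, 248], [299, 256], [301, 267], [293, 273], [288, 284], [289, 293], [297, 303], [316, 305], [328, 288], [323, 273], [309, 267], [306, 261], [340, 253]]
0.026 [[0.61, -0.0608], [0.5922, 0.0311], [0.5672, 0.0264], [0.5538, 0.0442], [0.5292, 0.055], [0.5092, 0.0526], [0.4872, 0.0346], [0.4828, -0.0072], [0.5202, -0.0337], [0.5536, -0.0227], [0.5672, 0.0086], [0.5808, 0.0153], [0.5986, -0.0607]]
0.056 [[0.6043, -0.0604], [0.5869, 0.029], [0.5627, 0.0244], [0.5496, 0.0416], [0.5257, 0.0522], [0.5063, 0.0498], [0.4849, 0.0324], [0.4806, -0.0083], [0.517, -0.034], [0.5495, -0.0233], [0.5627, 0.007], [0.5759, 0.0136], [0.5932, -0.0603]]
[[360, 224], [357, 229], [373, 290], [375, 284]]
0.026 [[0.665, -0.1064], [0.6535, -0.0995], [0.5156, -0.1327], [0.5288, -0.1373]]
0.056 [[0.6577, -0.1047], [0.6465, -0.0979], [0.5125, -0.1302], [0.5254, -0.1347]]
```

View pics/crop1.png

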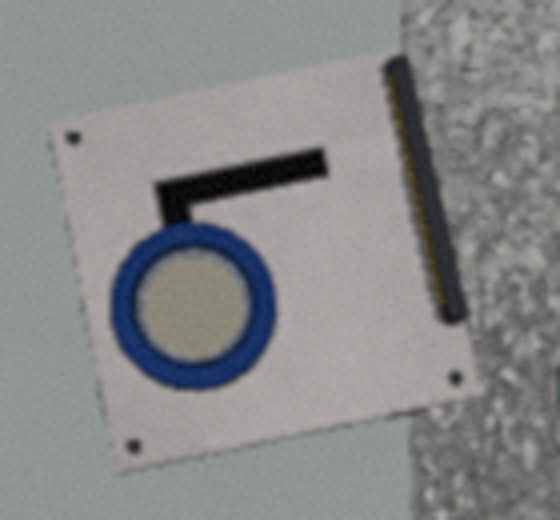

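Crop confirms: blue ring carrier with a pale dish, on the slotted white plate. The bar is on the right, and the groove corner is at crop (172,195). Next I fit the base frame.

Run:
```python
from meas import *
im=optics.read_camera('top');off=np.array([260,210]);
q=lambda L:np.array(L)/4+off-.375
cor=plane('top',q([[52,130],[482,393],[122,470]]),.026)[:,:2];print('TL BR BL',cor.round(4).tolist())
a,b,c=cor;print('sizes',np.linalg.norm(a-c),np.linalg.norm(b-c),'yaw',np.degrees([np.arctan2(*(a-c)[::-1]),np.arctan2(*(b-c)[::-1])+np.pi/2]),'centre',(a+b)/2)
g=cv2.cvtColor(im,cv2.COLOR_RGB2GRAY).astype(float)
cols=np.arange(309,338);pts=[]
for x in cols:
    s=g[240:265,x];w=np.clip(150-s,0,None)
    # keep groove rows only
    y=np.arange(240,265);w[(abs(y-(257-(x-305)*.2))>6)]=0
    pts.append([x,(w*y).sum()/w.sum()])
L2=plane('top',pts,.026)[:,:2];k=np.polyfit(L2[:,1],L2[:,0],1);th=np.arctan(-k[0]);print('leg2 x=',k,'yaw',np.degrees(th))
# leg1 rows
pts=[]
for y in range(259,265):
    x=np.arange(290,318);w=np.clip(150-g[y,290:318],0,None);w[abs(x-(302+(y-259)*.22))>6]=0
    pts.append([(w*x).sum()/w.sum(),y])
print('leg1',plane('top',pts,.026)[:,:2].round(4).tolist())
# leg2 end: darkness profile along the line
m=np.array(pts)
row=[ (x,round(g[int(round(257-(x-305)*.2)),x])) for x in range(334,346)];print(row)
row=[ (x,round(g[int(round(257.5-(x-305)*.2)),x])) for x in range(294,304)];print(row)
# side camera carrier
si=optics.read_camera('side')
c=carrier(si,'side',(275,240,325,270));P=plane('side',c,.046)[:,:2].astype(np.float32);print('side rim',cv2.minEnclosingCircle(P))
```

```text
TL BR BL [[0.6243, 0.0911], [0.4764, -0.1475], [0.4346, 0.0492]]
sizes 0.19423429617814064 0.20104279232384623 yaw [12.47332921 11.99391222] centre [ 0.55031638 -0.02815859]
leg2 x= [-0.21278669  0.59234733] yaw 12.012614851345106
leg1 [[0.5853, 0.0206], [0.5831, 0.0205], [0.5808, 0.0212], [0.5785, 0.0213], [0.5763, 0.0211], [0.574, 0.0203]]
[(334, 10), (335, 15), (336, 13), (337, 13), (338, 14), (339, 12), (340, 27), (341, 85), (342, 140), (343, 165), (344, 164), (345, 165)]
[(294, 161), (295, 159), (296, 163), (297, 161), (298, 131), (299, 77), (300, 20), (301, 5), (302, 11), (303, 13)]
side rim ((0.5187957286834717, -0.01140531711280346), 0.05917767807841301)
```

```bash
python3 -m handwheel '[[0,0.01,-0.05,0,0,0,0.055],[0,0.01,-0.05,0,0,0,0.055],[0,0.01,-0.05,0,0,0,0.055],[0,0.01,-0.05,0,0,0,0.055],[0,0.01,-0.05,0,0,0,0.055],[0,0.01,-0.05,0,0,0,0.055],[0,0.02,-0.05,0,0,0,0.055],[0,0.02,-0.05,0,0,0,0.055]]'
```

```text
time_s: 1.25
eef_pos: [0.2514, 0.2307, 0.1814]
ee_rot: [-0.327, 3.123, 0.001]
force: [1.2, -0.0, 0.9]
finger_gap: 0.0203
grip_force: 0.0
```

```bash
python3 -m handwheel '[[0,0.033,-0.0395,0,0,0,0],[0,0.033,-0.0395,0,0,0,0],[0,0.033,-0.0395,0,0,0,0],[0,0.033,-0.0395,0,0,0,0],[0,0.033,-0.0395,0,0,0,0],[0,0.033,-0.0395,0,0,0,0],[0,0,0,-0.05,0,0,0],[0,0,0,-0.05,0,0,0]]'; python3 -m handwheel '[[0,0,0,0,0,0,0],[0,0,0,0,0,0,0]]'
python3 - <<'E'
from h import *
im=shot('top','t2');a=im[200:350,230:410,::-1];s=shot('side','s2')[210:310,230:400,::-1]
cv2.imwrite('pics/c2.png',np.vstack([cv2.resize(a,(600,500*6//10+0)),cv2.resize(s,(600,300))]))
print(telemetry.get_obs()['eef_pos'])
E
```

```text
time_s: 2.25
eef_pos: [0.4501, -0.0057, 0.0807]
ee_rot: [-0.319, 3.123, -0.001]
force: [0.2, -0.2, -0.6]
finger_gap: 0.0008
grip_force: 0.0
time_s: 2.5
eef_pos: [0.4504, -0.0049, 0.0831]
ee_rot: [-0.322, 3.123, -0.001]
force: [0.5, -0.7, 0.5]
finger_gap: 0.0004
grip_force: 0.0
[ 0.45132285 -0.00495075  0.08424505]
```

View pics/c2.png

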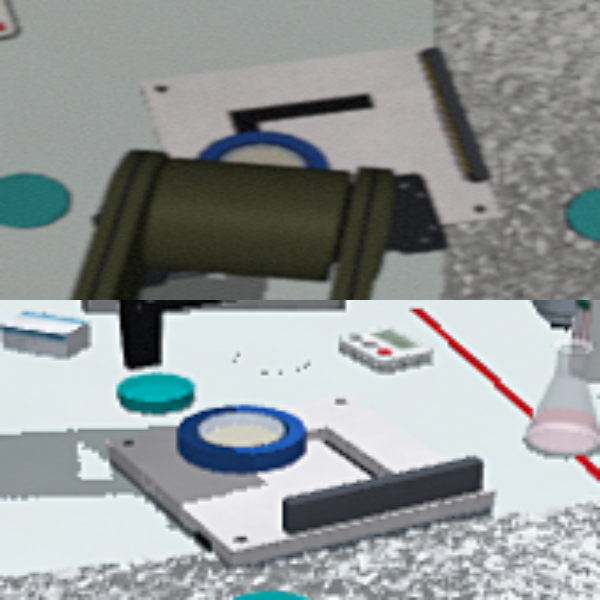

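The side view shows the finger tips behind the carrier with clearance, above the plate's near edge. I'll descend to about 7 mm above the plate.

```bash
python3 -m handwheel '[[0,0,0,-0.025,0,0,0],[0,0,0,-0.015,0,0,0],[0,0,0,-0.008,0,0,0],[0,0,0,0,0,0,0],[0,0,0,0,0,0,0]]'
python3 - <<'E'
from h import *
print(np.mean([telemetry.get_obs()['eef_pos'] for _ in range(5)],0))
s=shot('side','s3')[210:310,230:400,::-1];cv2.imwrite('pics/c3.png',cv2.resize(s,(680,400)))
E
```

```text
time_s: 3.22
eef_pos: [0.4499, -0.0049, 0.034]
ee_rot: [-0.322, 3.124, -0.0]
force: [-0.2, -0.7, 0.2]
finger_gap: 0.0004
grip_force: 0.0
[ 0.44988364 -0.00493368  0.03399635]
```

View pics/c3.png

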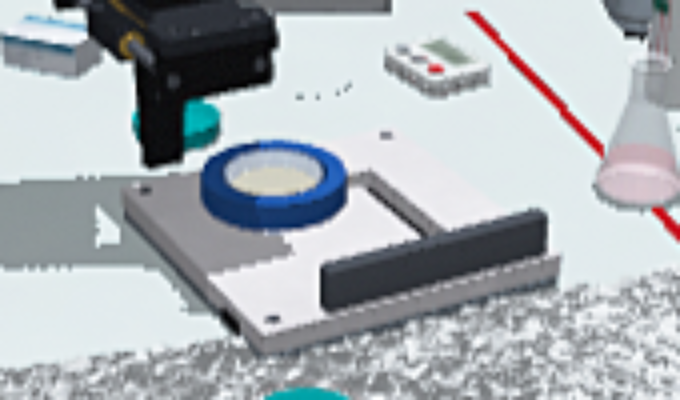

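Fingers are at the plate's near edge, beside the carrier's back at crop (165,160), and clear of it. I'll push along the first leg.

```bash
python3 -m handwheel '[[0,0.0078,0.00165,0,0,0,0],[0,0.0059,0.00125,0,0,0,0],[0,0.0039,0.0008,0,0,0,0],[0,0.0049,0.001,0,0,0,0],[0,0.0059,0.00125,0,0,0,0],[0,0.0078,0.00165,0,0,0,0],[0,0.0078,0.00165,0,0,0,0],[0,0.0078,0.00165,0,0,0,0]]'
python3 -m handwheel '[[0,0.0078,0.00165,0,0,0,0],[0,0.0059,0.00125,0,0,0,0],[0,0.0049,0.001,0,0,0,0],[0,0.0029,0.0006,0,0,0,0],[0,0,0,0,0,0,0]]'
cat > chk.py <<'E'
from meas import *
import sys
o=telemetry.get_obs();e=np.array(o['eef_pos']);ex=np.array([.9782,.2079]);ey=np.array([-.2079,.9782])
print('tool s,t,z',(e[:2]@ex).round(4),(e[:2]@ey).round(4),e[2].round(4),'F',(np.array(o['force'])[:2]@np.c_[ex,ey]).round(1))
im=shot('top','t'+sys.argv[1]);si=shot('side','s'+sys.argv[1])
cv2.imwrite(f'pics/c{sys.argv[1]}.png',np.vstack([cv2.resize(im[200:340,250:410,::-1],(600,300)),cv2.resize(si[210:310,230:400,::-1],(600,300))]))
c=carrier(im,roi=(270,215,385,320));P=plane('top',c,.046)[:,:2]
# front-most extents of the rim hull (top view)
print('rim s max,t max,t min',(P@ex).max().round(4),(P@ey).max().round(4),(P@ey).min().round(4))
E
python3 chk.py 4
```

```text
time_s: 4.28
eef_pos: [0.5017, 0.0062, 0.0333]
ee_rot: [-0.322, 3.125, -0.0]
force: [-0.3, 0.1, 0.1]
finger_gap: 0.0003
grip_force: 0.0
time_s: 4.9
eef_pos: [0.5226, 0.0106, 0.0332]
ee_rot: [0.322, -3.125, 0.0]
force: [-0.0, -0.8, -0.5]
finger_gap: 0.0005
grip_force: 0.0
tool s,t,z 0.5134 -0.0983 0.0332 F [-0.2 -0.7]
rim s max,t max,t min 0.4943 -0.0618 -0.1156
```

View pics/c4.png

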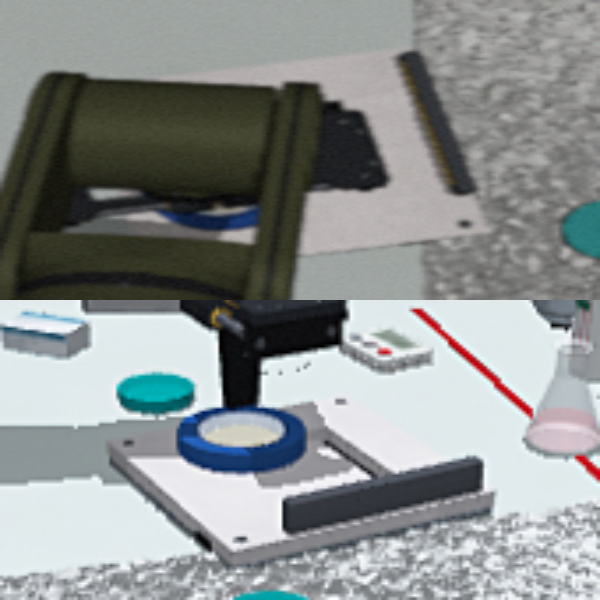

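Run:
```python
from h import *
e=telemetry.get_obs();print(e['eef_pos'],e['ee_rot'],e['joint_positions'])
print('tcp side',proj('side',e['eef_pos']),'top',proj('top',e['eef_pos']))
print('prev tcp',proj('side',[.4499,-.0049,.034]),'start tcp',proj('side',[.151,.6315,.18]))
C=np.array([.5235,.0097])
for z in(.026,.036,.046):print('carrier side',z,proj('side',[*C,z]))
print('plate corners side',proj('side',np.array([[.6243,.0911,.026],[.4764,-.1475,.026],[.4346,.0492,.026]])))
s=cv2.imread('pics/s4.png');a=cv2.resize(s[190:290,230:350],(720,600),interpolation=cv2.INTER_CUBIC);cv2.imwrite('pics/z4.png',a)
```

```text
[0.52237536 0.01053297 0.03319268] [ 3.21718633e-01 -3.12487224e+00  5.74995238e-06] [-8.25816278e-02 -1.51061179e-02  2.05841207e+00 -4.59976470e-05
  1.09848549e+00 -1.85854245e+00]
tcp side [[297.08480278 255.78070753]] top [[307.83974179 286.68307209]]
prev tcp [[270.0272382  261.87299378]] start tcp [[136.85662399 145.96294194]]
carrier side 0.026 [[297.62445765 258.40971097]]
carrier side 0.036 [[297.59319622 254.87536546]]
carrier side 0.046 [[297.56167761 251.31485002]]
plate corners side [[325.79413628 240.62895654]
 [295.24032636 292.21555792]
 [259.77035276 255.90776536]]
```

View pics/z4.png

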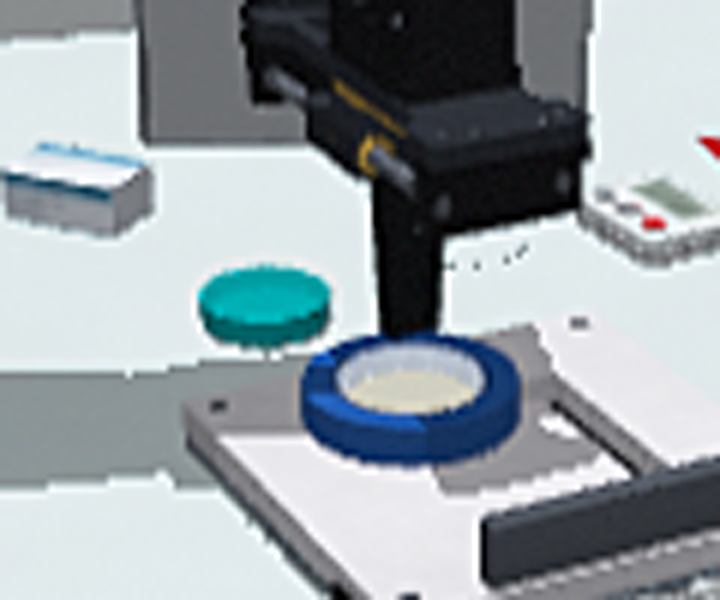

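The side view suggests the finger is either behind the carrier or above it, and the measured pixels disagree with the reported TCP. I'll cross-check by triangulating the screws from both views.

```bash
cat >> h.py <<'E'
def tri(a,b):
    o1,d1=ray('top',a);o2,d2=ray('side',b);d1=d1[0];d2=d2[0]
    A=np.c_[d1,-d2];k=np.linalg.lstsq(A,o2-o1,rcond=None)[0];p,q=o1+k[0]*d1,o2+k[1]*d2
    return ((p+q)/2).round(4),np.linalg.norm(p-q).round(4)
E
python3 - <<'E'
from h import *
for a,b in [((277.9,244.1),(326.3,243.7)),((293.1,321.4),(266,257.7)),((373.6,304.1),(298,290)),((308,286.5),(298.3,255.8))]:
    print(tri(a,b),plane('top',a,.026),plane('side',b,.026))
E
python3 -m handwheel '[[0,0,0,0.04,0,0,0],[0,0,0,0.04,0,0,0],[0,-0.02,0.055,0,0,0,0],[0,-0.02,0.055,0,0,0,0],[0,-0.01,0.055,0,0,0,0],[0,0,0.055,0,0,0,0],[0,0,0.055,-0.03,0,0,0],[0,0,0,0,0,0,0]]'
python3 - <<'E'
from h import *
e=telemetry.get_obs();print(e['eef_pos'],e['time_s'],proj('side',e['eef_pos']),proj('top',e['eef_pos']))
t=shot('top','t5');s=shot('side','s5')
u,v=proj('top',e['eef_pos'])[0].astype(int);u2,v2=proj('side',e['eef_pos'])[0].astype(int)
print(u-50,v-50,u2-50,v2-60)
cv2.imwrite('pics/c5.png',np.hstack([cv2.resize(t[v-50:v+50,u-50:u+50,::-1],(400,400)),cv2.resize(s[v2-60:v2+40,u2-50:u2+50,::-1],(400,400))]))
E
```

```text
(array([0.6212, 0.0793, 0.0224]), np.float64(0.0017)) [[0.6196379  0.07909261 0.026     ]] [[0.61968224 0.07225061 0.026     ]]
(array([0.4482, 0.043 , 0.022 ]), np.float64(0.0021)) [[0.44700187 0.04281003 0.026     ]] [[0.44777422 0.03512576 0.026     ]]
(array([ 0.4856, -0.1339,  0.0222]), np.float64(0.0014)) [[ 0.48462464 -0.13340167  0.026     ]] [[ 0.48474026 -0.13996325  0.026     ]]
(array([0.5241, 0.0099, 0.033 ]), np.float64(0.0026)) [[0.5235677  0.01056282 0.026     ]] [[0.52887621 0.02328139 0.026     ]]
time_s: 6.0
eef_pos: [0.47, 0.2873, 0.0805]
ee_rot: [0.328, -3.119, 0.002]
force: [-1.0, -0.2, -0.4]
finger_gap: 0.0002
grip_force: 0.0
[0.46998993 0.28734586 0.08048215] 6.0 [[255.42350988 202.2767666 ]] [[175.60397632 309.05359683]]
125 259 205 142
```

View pics/c5.png

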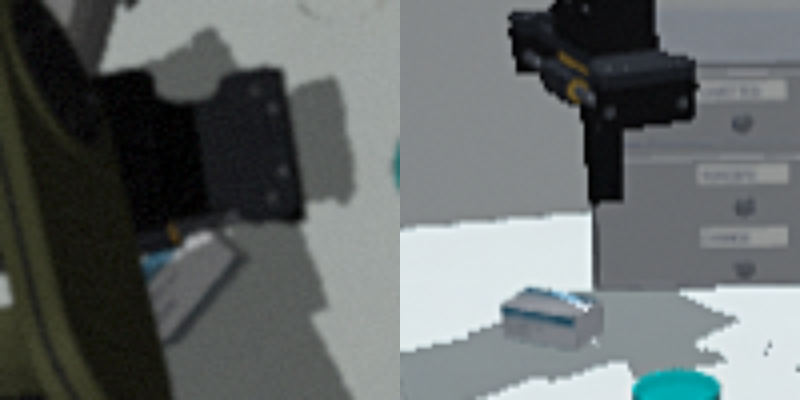

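The screws triangulate consistently, so the plate and carrier positions are good. The finger tip shows about 10 px (about 30 mm) higher than the reported TCP, so the real tips seem to sit above it. I'll return to the approach point and feel for the plate.

```bash
python3 - <<'E'
from h import *
e=np.array([.47,.2873,.0805]);ex=np.array([.9782,.2079,0]);ey=np.array([-.2079,.9782,0])
for dz in(0,.03):print(dz,[(proj('top',e+ex*a-ey*.09+[0,0,h+dz])[0]-[125,259])*4 for a in(-.0375,.0375) for h in (.078,.1)])
E
python3 -m handwheel '[[0,-0.002,-0.046,0.02,0,0,0],[0,-0.0036,-0.0492,0,0,0,0],[0,-0.0036,-0.0492,0,0,0,0],[0,-0.0036,-0.0492,0,0,0,0],[0,-0.0036,-0.0492,0,0,0,0],[0,-0.0036,-0.0492,0,0,0,0],[0,0,0,-0.03,0,0,0],[0,0,0,-0.03,0,0,0]]'
python3 -m handwheel '[[0,0,0,-0.008,0,0,0],[0,0,0,-0.003,0,0,0],[0,0,0,-0.003,0,0,0],[0,0,0,-0.002,0,0,0]]'
```

```text
0 [array([343.12952583, 227.88157251]), array([331.42811925, 225.58915238]), array([318.01119472,  77.09891942]), array([305.90983083,  71.30150696])]
0.03 [array([327.03394982, 224.72799214]), array([314.54528549, 222.27959597]), array([301.36794529,  69.12526528]), array([288.46685655,  62.94265535])]
time_s: 7.1
eef_pos: [0.4533, -0.009, 0.0444]
ee_rot: [-0.314, 3.122, -0.002]
force: [0.4, 0.2, -0.9]
finger_gap: 0.0007
grip_force: 0.0
time_s: 7.6
eef_pos: [0.4534, -0.0066, 0.0282]
ee_rot: [-0.322, 3.123, -0.001]
force: [0.2, 0.1, -0.1]
finger_gap: 0.0001
grip_force: 0.0
```

```bash
python3 -m handwheel '[[0,0,0,-0.003,0,0,0],[0,0,0,-0.003,0,0,0],[0,0,0,-0.002,0,0,0]]';python3 -m handwheel '[[0,0,0,-0.004,0,0,0],[0,0,0,-0.004,0,0,0],[0,0,0,0,0,0,0]]'
python3 - <<'E'
from h import *
e=telemetry.get_obs();print(e['eef_pos'],e['force'],proj('side',e['eef_pos']),proj('side',np.array(e['eef_pos'])+[0,0,.03]))
s=shot('side','s6')[210:285,230:330,::-1];cv2.imwrite('pics/c6.png',cv2.resize(s,(800,600)))
E
```

```text
time_s: 7.98
eef_pos: [0.4524, -0.0065, 0.0191]
ee_rot: [0.322, -3.125, -0.0]
force: [-0.0, 0.8, -0.3]
finger_gap: 0.0007
grip_force: 0.0
time_s: 8.35
eef_pos: [0.4521, -0.0065, 0.0108]
ee_rot: [0.322, -3.124, -0.0]
force: [-0.6, -0.7, 0.2]
finger_gap: 0.0002
grip_force: 0.0
[ 0.45211408 -0.00653666  0.0107964 ] [-0.60762583 -0.65412376  0.19941208] [[271.36223356 270.37968904]] [[270.9665835  259.59220525]]
```

View pics/c6.png

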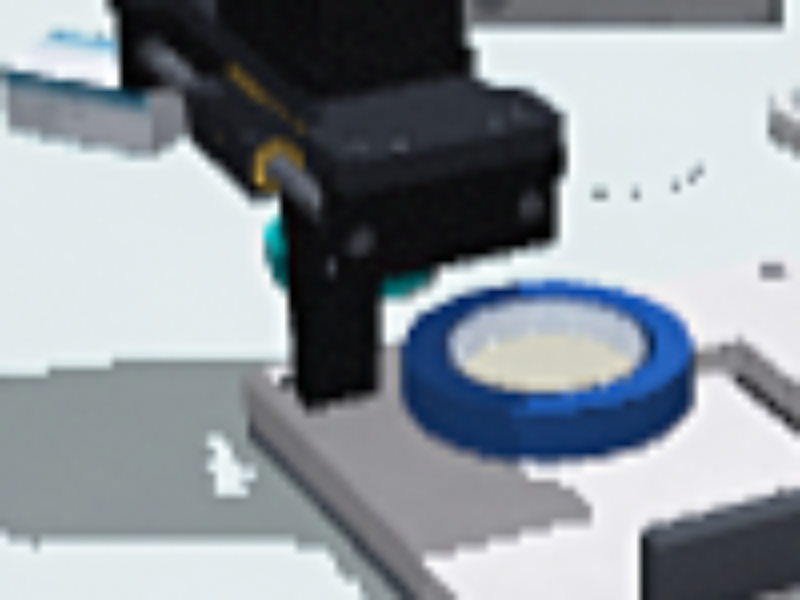

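The tip at crop (340,405) is about 27–30 mm above the reported z, so it's roughly at 0.039 true. I'll go down 6 mm more, then push.

```bash
python3 -m handwheel '[[0,0,0,-0.003,0,0,0],[0,-0.001,0.0005,-0.003,0,0,0],[0,0,0,0,0,0,0]]';python3 -m handwheel '[[0,0.0049,0.001,0,0,0,0],[0,0.0049,0.001,0,0,0,0],[0,0.0039,0.0008,0,0,0,0],[0,0.0039,0.0008,0,0,0,0],[0,0.0039,0.0008,0,0,0,0]]'
```

```text
time_s: 8.78
eef_pos: [0.4511, -0.006, 0.0049]
ee_rot: [0.322, -3.124, -0.0]
force: [0.5, 0.4, 0.3]
finger_gap: 0.0002
grip_force: 0.0
time_s: 9.4
eef_pos: [0.4724, -0.0018, 0.0052]
ee_rot: [0.322, -3.123, 0.0]
force: [-4.5, -0.8, 2.8]
finger_gap: 0.0003
grip_force: 2.2
```

```bash
python3 -m handwheel '[[0,0.0059,0.00125,0,0,0,0],[0,0.0068,0.00145,0,0,0,0],[0,0.0078,0.00165,0,0,0,0],[0,0.0078,0.00165,0,0,0,0],[0,0.0078,0.00165,0,0,0,0],[0,0.0078,0.00165,0,0,0,0],[0,0.0059,0.00125,0,0,0,0],[0,0.0039,0.0008,0,0,0,0]]'; python3 -m handwheel '[[0,0.002,0.0004,0,0,0,0],[0,0.002,0.0004,0,0,0,0],[0,0.001,0.0002,0,0,0,0]]'
```

```text
time_s: 10.4
eef_pos: [0.527, 0.0098, 0.0052]
ee_rot: [0.322, -3.125, -0.0]
force: [-3.6, 0.0, 0.2]
finger_gap: 0.0002
grip_force: 1.3
time_s: 10.78
eef_pos: [0.5317, 0.0107, 0.0053]
ee_rot: [-0.322, 3.125, 0.0]
force: [-2.4, -0.3, -0.9]
finger_gap: 0.0005
grip_force: 1.0
```

```bash
python3 chk.py 7
```

```text
tool s,t,z 0.5224 -0.1001 0.0053 F [-2.4  0.2]Traceback (most recent call last):
  File "chk.py", line 7, in <module>
    c=carrier(im,roi=(270,215,385,320));P=plane('top',c,.046)[:,:2]
  File "meas.py", line 5, in carrier
    c=max(cv2.findContours(k,cv2.RETR_EXTERNAL,cv2.CHAIN_APPROX_NONE)[0],key=cv2.contourArea)
ValueError: max() iterable argument is empty
```

View pics/c7.png

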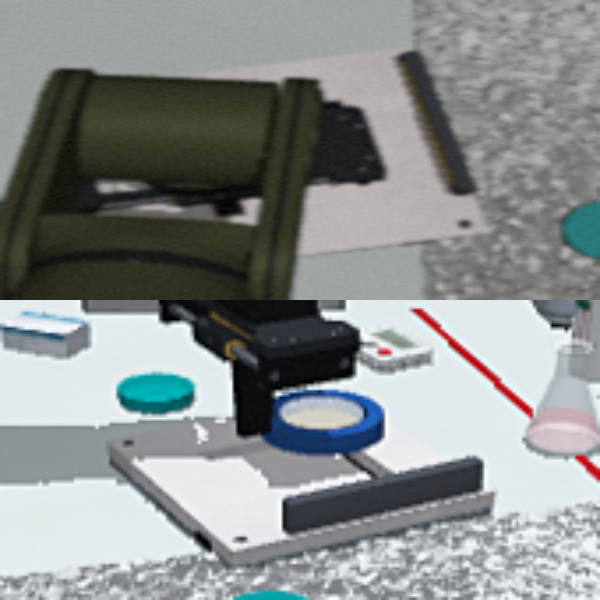

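The carrier, at (325,422), is now above the second leg. I'll keep nudging until the end wall is felt.

```bash
python3 -m handwheel '[[0,0.001,0.0002,0,0,0,0],[0,0.001,0.0002,0,0,0,0]]';python3 -m handwheel '[[0,0.001,0.0002,0,0,0,0]]';python3 -m handwheel '[[0,0.001,0.0002,0,0,0,0]]'
```

```text
time_s: 11.12
eef_pos: [0.5337, 0.0111, 0.0053]
ee_rot: [0.322, -3.125, -0.0]
force: [-1.4, -0.2, -0.9]
finger_gap: 0.0004
grip_force: 1.0
time_s: 11.25
eef_pos: [0.5339, 0.0111, 0.0052]
ee_rot: [0.322, -3.123, 0.0]
force: [-6.6, -1.8, 3.4]
finger_gap: 0.0006
grip_force: 3.3
time_s: 11.38
eef_pos: [0.5339, 0.0111, 0.0052]
ee_rot: [0.322, -3.12, 0.0]
force: [-11.0, -2.8, 5.0]
finger_gap: 0.0004
grip_force: 5.1
```

End wall reached (force rising, tool stopped). I'll back off and go round to the carrier's +y side.

```bash
python3 -m handwheel '[[0,-0.0083,-0.0018,0,0,0,0],[0,-0.0083,-0.0018,0,0,0,0],[0,-0.0051,0.0238,0,0,0,0],[0,-0.0051,0.0238,0,0,0,0],[0,-0.0051,0.0238,0,0,0,0],[0,0,0,0,0,0,0]]';python3 -m handwheel '[[0,0.0238,0.0051,0,0,0,0],[0,0.0238,0.0051,0,0,0,0],[0,0.0238,0.0051,0,0,0,0],[0,0,0,0,0,0,0],[0,0,0,0,0,0,0]]';
sed -i 's/^c=carrier/try:\n  c=carrier/;s/^print(.rim/  print("rim/;s/t min.,(P/t min",(P/;$a except ValueError: pass' chk.py; sed -i 's/^# front.*//' chk.py; python3 chk.py 8
```

```text
time_s: 12.12
eef_pos: [0.5038, 0.0802, 0.0056]
ee_rot: [-0.325, 3.123, 0.0]
force: [0.4, -1.3, 0.2]
finger_gap: 0.0008
grip_force: 0.0
time_s: 12.75
eef_pos: [0.5746, 0.0939, 0.005]
ee_rot: [0.321, -3.124, 0.0]
force: [-0.3, 0.6, 0.1]
finger_gap: 0.0003
grip_force: 0.0
tool s,t,z 0.5816 -0.0276 0.005 F [-0.2  0.6]
rim s max,t max,t min 0.6184 -0.058 -0.1442
```

View pics/c8.png

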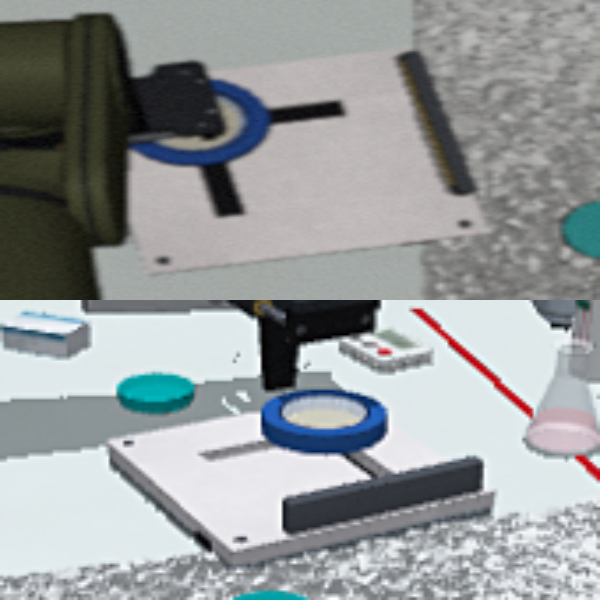

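Carrier sits over the corner (215,122), with the second leg visible to its right. The fingers stand behind it on the +y side. I'll push along the second leg.

```bash
python3 -m handwheel '[[0,0.0012,-0.0059,0,0,0,0],[0,0.0008,-0.0039,0,0,0,0],[0,0.0008,-0.0039,0,0,0,0],[0,0.0008,-0.0039,0,0,0,0],[0,0.001,-0.0049,0,0,0,0],[0,0.001,-0.0049,0,0,0,0]]';python3 -m handwheel '[[0,0.0012,-0.0059,0,0,0,0],[0,0.0014,-0.0068,0,0,0,0],[0,0.0014,-0.0068,0,0,0,0]]'
```

```text
time_s: 13.6
eef_pos: [0.5809, 0.0674, 0.0054]
ee_rot: [-0.322, 3.125, 0.001]
force: [-1.0, 3.0, 0.6]
finger_gap: 0.0004
grip_force: 1.3
time_s: 13.98
eef_pos: [0.5849, 0.0473, 0.0053]
ee_rot: [0.322, -3.125, -0.0]
force: [-0.8, 3.4, -0.3]
finger_gap: 0.0002
grip_force: 1.4
```

```bash
python3 -m handwheel '[[0,0.0014,-0.0068,0,0,0,0],[0,0.0014,-0.0068,0,0,0,0],[0,0.0014,-0.0068,0,0,0,0],[0,0.0014,-0.0068,0,0,0,0],[0,0.0014,-0.0068,0,0,0,0],[0,0.001,-0.0049,0,0,0,0],[0,0.0006,-0.0029,0,0,0,0]]';python3 -m handwheel '[[0,0.0002,-0.001,0,0,0,0],[0,0.0002,-0.001,0,0,0,0]]';python3 -m handwheel '[[0,0.0002,-0.001,0,0,0,0]]';python3 -m handwheel '[[0,0.0002,-0.001,0,0,0,0]]'
```

```text
time_s: 14.85
eef_pos: [0.5935, 0.0056, 0.0053]
ee_rot: [0.321, -3.125, -0.0]
force: [-0.4, 2.3, 1.2]
finger_gap: 0.0007
grip_force: 1.5
time_s: 15.1
eef_pos: [0.5938, 0.0039, 0.0054]
ee_rot: [-0.322, 3.125, 0.0]
force: [-0.6, 2.6, 0.4]
finger_gap: 0.0007
grip_force: 1.5
time_s: 15.22
eef_pos: [0.594, 0.003, 0.0053]
ee_rot: [0.322, -3.125, -0.0]
force: [-1.0, 3.4, 0.8]
finger_gap: 0.0008
grip_force: 1.5
time_s: 15.35
eef_pos: [0.5942, 0.0019, 0.0053]
ee_rot: [-0.322, 3.125, 0.0]
force: [-1.0, 2.4, 0.5]
finger_gap: 0.0002
grip_force: 1.5
```

t = -0.1217 now, so about 2 mm remain.

```bash
for i in 1 ; do python3 -m handwheel '[[0,0.0002,-0.001,0,0,0,0],[0,0.0002,-0.001,0,0,0,0]]';python3 -m handwheel '[[0,0.0002,-0.001,0,0,0,0]]';python3 -m handwheel '[[0,0.0002,-0.001,0,0,0,0]]'; done
```

```text
time_s: 15.6
eef_pos: [0.5947, -0.0002, 0.0053]
ee_rot: [-0.322, 3.125, -0.0]
force: [-0.5, 3.8, 0.8]
finger_gap: 0.0003
grip_force: 1.5
time_s: 15.72
eef_pos: [0.5949, -0.0012, 0.0054]
ee_rot: [-0.322, 3.125, -0.0]
force: [-1.5, 3.0, 0.6]
finger_gap: 0.0005
grip_force: 1.5
time_s: 15.85
eef_pos: [0.5951, -0.0022, 0.0053]
ee_rot: [-0.322, 3.125, -0.0]
force: [-0.6, 2.5, 0.7]
finger_gap: 0.0
grip_force: 1.6
```

```bash
python3 -m handwheel '[[0,0.0002,-0.001,0,0,0,0]]';python3 -m handwheel '[[0,0.0002,-0.001,0,0,0,0]]';python3 -m handwheel '[[0,0.0002,-0.001,0,0,0,0]]'; python3 chk.py 9
```

```text
time_s: 15.98
eef_pos: [0.5953, -0.0032, 0.0054]
ee_rot: [-0.322, 3.125, 0.0]
force: [-0.9, 3.5, 2.0]
finger_gap: 0.0004
grip_force: 1.6
time_s: 16.1
eef_pos: [0.5955, -0.0042, 0.0053]
ee_rot: [-0.322, 3.125, 0.0]
force: [0.1, 3.2, 0.5]
finger_gap: 0.0005
grip_force: 1.6
time_s: 16.23
eef_pos: [0.5957, -0.0052, 0.0054]
ee_rot: [-0.322, 3.125, -0.0]
force: [-0.4, 3.6, 0.7]
finger_gap: 0.0006
grip_force: 1.6
tool s,t,z 0.5816 -0.1289 0.0054 F [0.4 3.6]
rim s max,t max,t min 0.5643 -0.1731 -0.2171
```

```bash
for i in 1; do python3 -m handwheel '[[0,0.0002,-0.001,0,0,0,0]]'; python3 -m handwheel '[[0,0.0002,-0.001,0,0,0,0]]';python3 -m handwheel '[[0,0.0002,-0.001,0,0,0,0]]'; done | grep -E 'eef|force: \['; python3 chk.py 10
```

```text
eef_pos: [0.5958, -0.0061, 0.0053]
force: [-1.0, 2.8, 0.9]
eef_pos: [0.5961, -0.0072, 0.0054]
force: [-1.1, 2.9, 1.4]
eef_pos: [0.5962, -0.0078, 0.0053]
force: [-1.4, 5.8, 1.5]
tool s,t,z 0.5815 -0.1316 0.0053 F [-0.2  5.9]
rim s max,t max,t min 0.5639 -0.1757 -0.2192
```

View pics/c10.png

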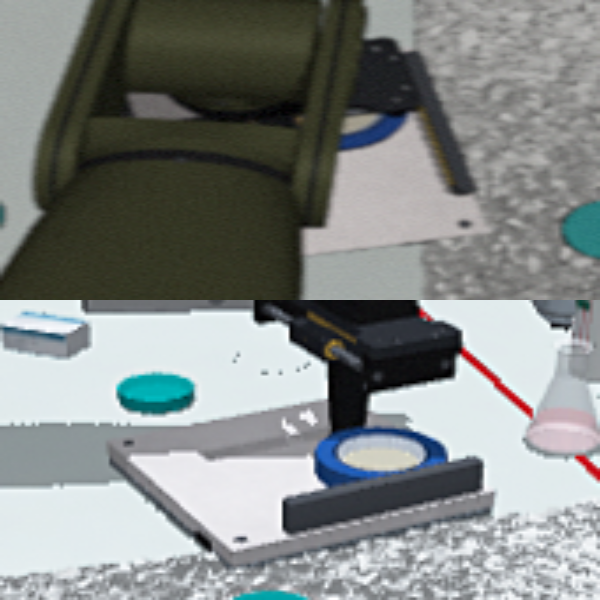

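Force jumped at the last step. I'll confirm the stop with one more nudge, then retreat and check the position unoccluded.

```bash
python3 -m handwheel '[[0,0.0002,-0.001,0,0,0,0]]';python3 -m handwheel '[[0,0.0002,-0.001,0,0,0,0]]'; python3 -m handwheel '[[0,-0.0031,0.0147,0,0,0,0],[0,-0.0042,0.0196,0,0,0,0],[0,0,0,0.05,0,0,0],[0,0,0.05,0.03,0,0,0],[0,-0.01,0.06,0,0,0,0],[0,-0.01,0.06,0,0,0,0],[0,-0.01,0.06,0,0,0,0],[0,0,0,0,0,0,0]]'
python3 chk.py 11;python3 - <<'E'
from meas import *
im=cv2.imread('pics/t11.png')[:,:,::-1].copy();ex=np.array([.9782,.2079]);ey=np.array([-.2079,.9782])
P=plane('top',carrier(im),.046)[:,:2].astype(np.float32);c=cv2.minEnclosingCircle(P);print(c,np.array(c[0])@ex,np.array(c[0])@ey)
E
```

```text
time_s: 16.92
eef_pos: [0.5962, -0.0079, 0.0053]
ee_rot: [0.321, -3.125, -0.004]
force: [-1.7, 9.4, 3.1]
finger_gap: 0.0004
grip_force: 4.7
time_s: 17.05
eef_pos: [0.5962, -0.0079, 0.0053]
ee_rot: [0.32, -3.124, -0.007]
force: [-1.7, 12.0, 3.6]
finger_gap: 0.0008
grip_force: 6.2
time_s: 18.05
eef_pos: [0.5579, 0.2581, 0.0853]
ee_rot: [-0.332, 3.124, -0.0]
force: [-0.2, -0.3, -0.1]
finger_gap: 0.0002
grip_force: 0.0
tool s,t,z 0.5994 0.1365 0.0853 F [-0.2 -0.2]
rim s max,t max,t min 0.6233 -0.1347 -0.2258
((0.6028461456298828, -0.056143660098314285), 0.04574427008628845) 0.5780318327207118 -0.18025144198462367
```

View pics/c11.png

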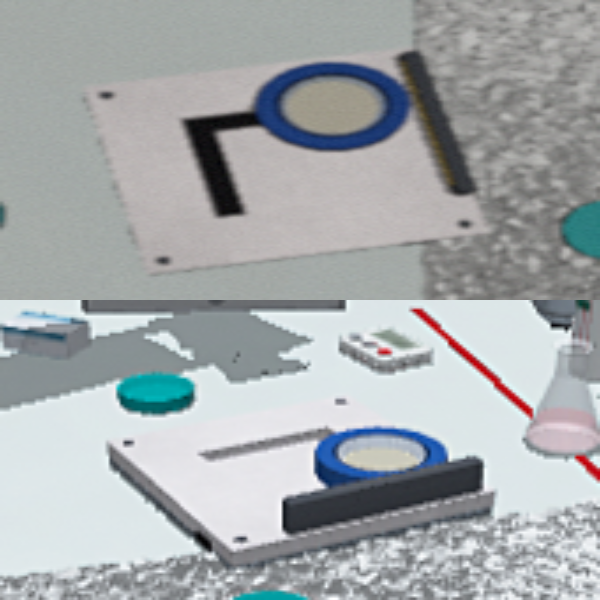

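```bash
python3 -c "
from station import close_job
print(close_job())"
```

```text
the job is handed in; nothing more can be done
None
```

The carrier is home at the far end of the slot beside the light bar: I felt both end walls, the last picture puts it 81 mm along the 82 mm leg, and I handed in at about 18 s with the arm clear. On a failed first pass, unnoticed because the real fingertips sit about 30 mm above the reported TCP, the fingers swept over the carrier and dish with no contact force. I also viewed 13 pictures, 3 over the limit of 10.

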